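Fetch a spacer out of a deep block pocket with sprung tongs

ROBOT

A 7-joint arm with a two-finger parallel gripper is mounted at the origin on a cart in front of the work surface, level with it; the furniture and walls round the work are solid. World frame = base frame: x ahead of the robot, y to its left, z up, the work surface at z = 0. Lengths are in m, angles in rad, forces in N, time in s.
With the tool pointing down it reaches from about 0.4 to 0.925 m from the base axis. Payload 5.6 kg.
Tool frame: the origin (TCP) lies between the finger pads; the fingertips stand 22 mm ahead of it and the grasp point (between the pads) lies 3 mm ahead of it (arm.tcp_to_tips is the distance from the TCP to the fingertips, in m); z points along the fingers, y is the direction in which the jaws open and shut (so a half turn about z gives the same grasp; the last joint's range is limited). The gripper opens to 85 mm and grips with 20 to 120 N. Pads are 22 mm wide; open, the fingers measure 114 mm over their backs; the gripper's body (76 mm by 85 mm) begins 54 mm behind the grasp point. The pads swing forward as they close: fully open they stand 13 mm farther back than shut.
Start: joints at [1.25, 0.468, -0.012, 1.603, 0.006, 1.071, -0.056], TCP at [0.178, -0.625, 0.253] pointing down, gripper open.
Joint ranges: [-2.53, 2.53], [-0.31, 2.02], [-1.57, 1.55], [0.28, 2.44], [-1.29, 4.43], [0.15, 1.84], [-2.92, 2.92]. Speed limits (rad/s): [2.57, 2.57, 3.14, 3.14, 3.14, 3.14, 3.14].

INTERFACE

Orientations are given as a rotation vector (axis times angle).
In Python, from plant import arm, effector, solve_ik, vision, telemetry gives the robot as it stands. Calls block until the motion is done:
- arm.goto(position, orientation): joint-space move of the TCP to a pose.
- arm.move_straight(position, speed=0.15, attitude=None, guard=None): straight line of the TCP; attitude=None keeps the orientation; speed is the mean speed in m/s. With guard (N) it stops when the force on the tool has changed by that much, and returns True; else False.
- arm.move_joints(angles): joint-space move.
- effector.grip(opening, squeeze=None): opening from 0.0 (shut) to 1.0 (fully open); squeeze is the grip in N (None keeps the last); returns when the fingers have stopped.
- arm.dwell(seconds).
- solve_ik(position, orientation): joint angles nearest the present ones, or None.
- vision.get_image(name): name is "side" or "top"; returns (picture, depth): 420x560x3 uint8, red, green, blue; 420x560 float32, m along the optical axis (not along the pixel's ray), 0 where there is no reading.
- vision.camera_info(name): a dict with "fx", "fy", "cx", "cy" (pixels), "R" (3x3) and "t" (3): a world point X has camera coordinates R X + t. Camera axes: x right, y down, z forward; pixel columns grow to the right and rows downward; lengths in m; the calibration is good to about 2 mm. A picture is of the moment at which its call begins. camera_info takes no time and is no camera call.
A pose or a line that the arm cannot do raises arm.PlanningError and nothing moves.
- arm.job_done(): hands the job in, once; it reports no verdict.
Readings, each from a call of its own:
- telemetry.current_time_s(): time.
- telemetry.current_joints(): joint angles.
- telemetry.current_dq(): joint speeds.
- telemetry.current_joint_efforts(): joint torques, N m.
- telemetry.current_ee_pos(): TCP position.
- telemetry.current_tcp_rot(): TCP orientation.
- telemetry.current_contact_force(): force on the tool from outside, world axes, zero at the start.
- telemetry.current_ft_torque(): the same for the moment, N m.
- telemetry.current_opening(): opening from 0.0 (shut) to 1.0 (fully open).
Only numpy, scipy, OpenCV 4.12 (cv2) and the standard library are available. Lean on these libraries where they do the work, as an engineer would, in place of code of your own. Each camera call takes 0.05 s, during which the arm holds its last target.

TASK

Take the sprung tongs out of the metal block, reach down into the deep pocket that holds the round spacer, squeeze them shut on it and lift it out. Lower it onto the floor of the glass dish before you let it go, then stand the tongs back upright in the pocket they came from. Leave the square plug alone and do not touch the spacer with the robot's own fingers.

Things in the scene. Friction and masses are not known exactly. Their poses are not given: they have to be found in the camera images.
- tongs: Sprung steel tongs, 113 mm tall, upright, tips down in one pocket. Origin midway between tip ends, z up; squeezed along x (the pocket's long side): grip from above across flat plates 18 mm wide, 65-113 mm up, best 85. Legs 4 mm thick (x), 12 wide. Width over plates 62 mm free; gap of legs = width - 24. 54 mm carries them open, 42 is shut on the spacer, 38 a stop. Springs 4 N free, 8 N at 42 mm; grip 15-25 N.
- spacer: Round white plastic spacer ring, outside diameter 18 mm, hole 9 mm, 16 mm high, about 20 g, standing flat on the floor of another pocket of the block, within 5 mm of the pocket's middle. Origin: centre of its underside, z up.
- block: Fixed dark-grey metal block, 86 mm (x) by 146 (y) by 55 high; origin: centre of its underside, z up. Three pockets open at the top at x = 0, y = -42, 0, +42 mm, each 58 mm long (x), 26 wide (y), 45 deep (floor at z = 10 mm). In varying order they hold the tongs (their x along the block's x), the spacer, and a square white plug (18 x 18 x 16 mm) that must stay.
- glass_dish: Round open clear glass dish, 162 mm across the rim, 45 mm high, flat floor about 130 mm across with its top 3 mm above the underside, standing loose on the worktop (0.3 kg). Origin: centre of its underside, z up.
Mind the look-alikes: they are no part of the job. Of the things shaped like the tongs, the steel one is meant.

How it is judged:
On the way, in this order (a step that is already met when the one before it is completed fails the run):
1. the spacer is held by the tongs, lifted clear of its pocket (z of spacer in the frame of block above 0.057 m and contact force between tongs and spacer above 0.3 N), for 0.2 s.
2. the spacer is down at the dish's floor, still held by the tongs (horizontal distance between spacer and glass_dish below 0.07 m and z of spacer in the frame of glass_dish below 0.02 m and contact force between tongs and spacer above 0.3 N), for 0.1 s.
At the end, for the whole second after the job is handed in: the spacer lies or stands at rest on the dish's floor (anywhere inside the dish, within 75 mm of its centre) and the tongs stand at rest in the pocket they came from, within 18 mm of where they stood and leaning less than 20 degrees (horizontal distance between spacer and glass_dish below 0.075 m and z of spacer in the frame of glass_dish below 0.03 m and linear speed of each of spacer, tongs below 0.03 m/s and distance of tongs from where it was at the start of the episode below 0.018 m and angle between tongs's own z axis and vertical below 0.35 rad); the robot touches nothing.
It fails at once if the robot's fingers touch the spacer (contact force between the fingers and spacer above 0.5 N).
It fails at once if the square plug is moved more than 15 mm (distance of plug from where it was at the start of the episode above 0.015 m).
It also fails if it takes over 64 s, if anything falls off the work surface, if the arm or the gripper's body presses on something with over 40 N, if the wrist force passes 120 N, or if a joint passes its speed limit or range.

## Working session

There is one attempt and no reset: what is moved stays moved. The work goes in short steps, each a Python script; the robot and the scene stay as the last script left them, time stands still between calls to the robot, and variables do not carry over. Pictures are saved under pics/ and viewed, and the job is handed in when it is done.

```bash
ls; mkdir -p pics; python3 - <<'E'
from plant import arm, effector, solve_ik, vision, telemetry
import cv2, numpy as np
for n in ["top","side"]:
    p,d=vision.get_image(n); cv2.imwrite(f"pics/{n}0.png",p[:,:,::-1]); np.save(f"pics/{n}0.npy",d)
    i=vision.camera_info(n); print(n,{k:np.round(v,4).tolist() for k,v in i.items()})
print(telemetry.current_time_s(),telemetry.current_tcp_rot(),telemetry.current_opening(),arm.tcp_to_tips)
E
```

```text
pics
top {'fx': 414.2548, 'fy': 414.2548, 'cx': 275.9806, 'cy': 213.7631, 'R': [[-0.0281, -0.9996, 0.0045], [-0.9775, 0.0266, -0.2093], [0.2091, -0.0103, -0.9778]], 't': [0.0541, 0.5212, 0.8068]}
side {'fx': 466.5223, 'fy': 466.5223, 'cx': 284.3662, 'cy': 207.9937, 'R': [[-0.9933, -0.1132, 0.0235], [-0.0872, 0.5997, -0.7955], [0.0759, -0.7922, -0.6055]], 't': [0.503, 0.0543, 0.9161]}
0.1 [-3.10977083e+00 -4.34716609e-01  4.64274041e-04] 1.0041263083774916 0.022
```

View pics/top0.png

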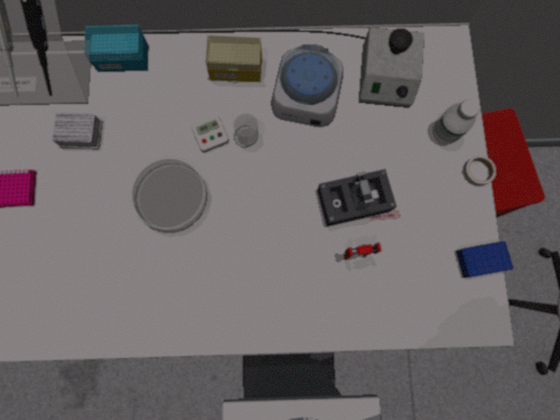

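View pics/side0.png

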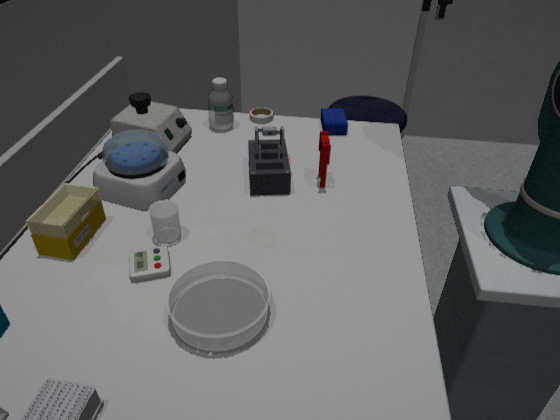

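```bash
python3 - <<'E'
import cv2, numpy as np
a=cv2.imread("pics/top0.png");b=cv2.imread("pics/side0.png")
g=lambda im:np.clip(255*(im/255.)**0.6,0,255).astype(np.uint8)
cv2.imwrite("pics/topz.png",g(cv2.resize(a[150:275,300:430],None,fx=6,fy=4.8*1.0,interpolation=cv2.INTER_CUBIC)[:600]))
cv2.imwrite("pics/sidez.png",g(cv2.resize(b[110:260,200:350],None,fx=4,fy=4,interpolation=cv2.INTER_CUBIC)))
cv2.imwrite("pics/dishz.png",g(np.hstack([cv2.resize(a[140:260,110:230],None,fx=3,fy=3),cv2.resize(b[240:360,150:290],None,fx=3,fy=3)])))
d=np.load("pics/top0.npy");print(np.round(d[170:225:5,315:400:5],3))
E
```

```text
[[0.944 0.939 0.942 0.939 0.94  0.942 0.946 0.942 0.941 0.941 0.941 0.94
  0.942 0.885 0.885 0.944 0.941]
 [0.938 0.936 0.938 0.938 0.939 0.94  0.937 0.938 0.821 0.813 0.881 0.88
  0.883 0.882 0.88  0.939 0.939]
 [0.932 0.934 0.936 0.936 0.882 0.879 0.879 0.877 0.836 0.809 0.809 0.896
  0.908 0.88  0.879 0.934 0.934]
 [0.933 0.875 0.875 0.877 0.    0.879 0.876 0.903 0.859 0.808 0.805 0.924
  0.919 0.885 0.875 0.934 0.934]
 [0.932 0.875 0.873 0.904 0.913 0.889 0.875 0.901 0.921 0.811 0.804 0.918
  0.904 0.889 0.875 0.874 0.931]
 [0.929 0.891 0.872 0.87  0.919 0.9   0.872 0.87  0.92  0.898 0.81  0.871
  0.902 0.898 0.873 0.872 0.929]
 [0.926 0.905 0.869 0.87  0.897 0.912 0.869 0.871 0.915 0.909 0.799 0.8
  0.916 0.907 0.872 0.872 0.925]
 [0.925 0.92  0.869 0.868 0.896 0.912 0.875 0.868 0.915 0.834 0.824 0.867
  0.867 0.868 0.868 0.866 0.867]
 [0.923 0.921 0.871 0.866 0.911 0.911 0.883 0.865 0.866 0.863 0.864 0.865
  0.864 0.867 0.882 0.896 0.922]
 [0.92  0.922 0.884 0.861 0.859 0.862 0.863 0.864 0.862 0.87  0.882 0.9
  0.92  0.92  0.916 0.919 0.918]
 [0.918 0.916 0.901 0.864 0.861 0.87  0.888 0.906 0.914 0.921 0.917 0.916
  0.92  0.92  0.919 0.916 0.919]]
```

View pics/topz.png

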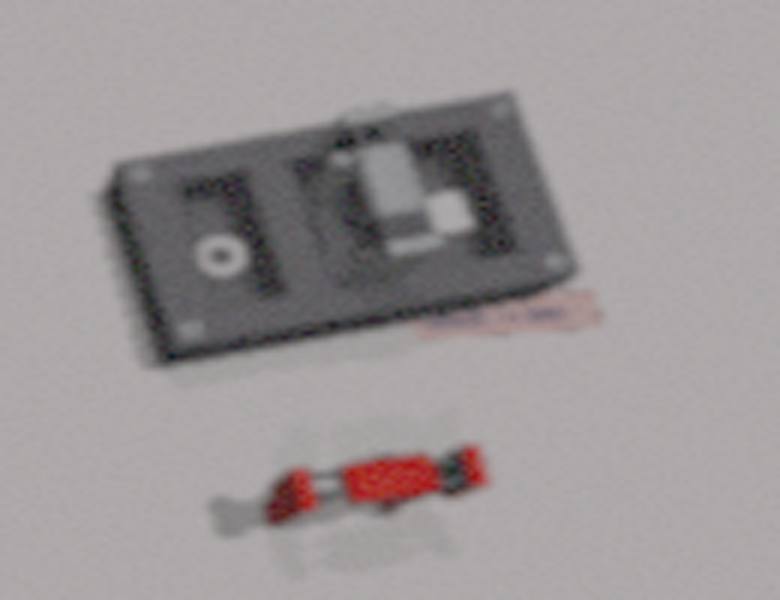

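View pics/sidez.png

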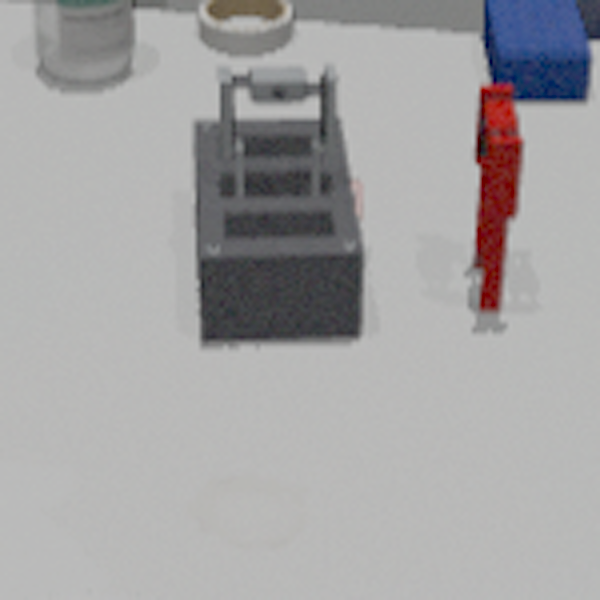

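View pics/dishz.png

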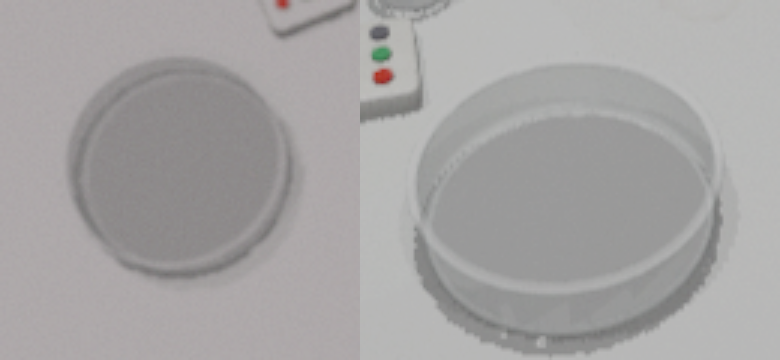

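Top view: the block is at about (357,197). The spacer ring is in its left pocket at (337,203), the steel tongs are in the middle pocket (365,187), and the plug is in the right pocket (375,194). The red look-alike stands at (363,251) and the dish is at about (171,196). Next I'll turn these pixels into world positions.

```bash
cat > h.py <<'E'
from plant import arm, effector, solve_ik, vision, telemetry
import cv2, numpy as np
from scipy.spatial.transform import Rotation as Rn
def cast(n,uv,z):
    i=vision.camera_info(n);R=np.array(i['R']);t=np.array(i['t'])
    uv=np.atleast_2d(np.asarray(uv,float))
    r=np.c_[(uv[:,0]-i['cx'])/i['fx'],(uv[:,1]-i['cy'])/i['fy'],np.ones(len(uv))]@R
    c=-R.T@t
    return c+r*((z-c[2])/r[:,2])[:,None]
def proj(n,X):
    i=vision.camera_info(n);Y=np.atleast_2d(X)@np.array(i['R']).T+np.array(i['t'])
    return np.c_[Y[:,0]/Y[:,2]*i['fx']+i['cx'],Y[:,1]/Y[:,2]*i['fy']+i['cy']]
def cloud(n,d):
    i=vision.camera_info(n);v,u=np.mgrid[:d.shape[0],:d.shape[1]]
    P=np.dstack([(u-i['cx'])/i['fx']*d,(v-i['cy'])/i['fy']*d,d])
    return (P-np.array(i['t']))@np.array(i['R'])
def tilt(yaw):  # tool down, tool y along heading yaw
    y=np.array([np.cos(yaw),np.sin(yaw),0]);z=np.array([0,0,-1.]);x=np.cross(y,z)
    return Rn.from_matrix(np.c_[x,y,z]).as_rotvec()
E
python3 - <<'E'
from h import *
for n in ["top","side"]:
    im=cv2.imread(f"pics/{n}0.png").astype(int);d=np.load(f"pics/{n}0.npy");W=cloud(n,d)
    i=vision.camera_info(n);print(n,"cam",-np.array(i['R']).T@np.array(i['t']))
    c=cast(n,[[357,197]] if n=="top" else [[268,168]],0.055)[0];print("rough",c)
    near=(np.hypot(W[...,0]-c[0],W[...,1]-c[1])<0.13)&(d>0)
    g=im.max(2)
    # block top: dark pixels with z about 0.055
    zt=W[near&(g<110)&(W[...,2]>0.046)&(W[...,2]<0.062)]
    m=near&(g<125)&(W[...,2]>0.047)&(W[...,2]<0.063)
    m=cv2.morphologyEx(m.astype(np.uint8),cv2.MORPH_CLOSE,np.ones((3,3)))
    k,l,s,_=cv2.connectedComponentsWithStats(m);b=1+np.argmax(s[1:,4]);v,u=np.nonzero(l==b)
    P=cast(n,np.c_[u,v],0.055)[:,:2]
    r=cv2.minAreaRect((P*1000).astype(np.float32));print("block rect mm",r,"medz",np.median(W[...,2][l==b]))
    print("table z",np.median(W[...,2][(np.hypot(W[...,0]-c[0],W[...,1]-c[1]-0.15)<0.03)]))
    # tall points
    T=W[near&(W[...,2]>0.10)&(W[...,2]<0.14)];print("tall",np.round(T*1000).astype(int)[::6].tolist())
E
```

```text
top cam [0.34226404 0.04851915 0.89778848]
rough [ 0.55388829 -0.1314977   0.055     ]
block rect mm ((558.547119140625, -131.283203125), (87.2091064453125, 147.44464111328125), 11.395462989807129) medz 0.05413892023783457
table z -0.0007990403642049467
tall [[588, -134, 124], [586, -133, 126], [586, -129, 120], [584, -120, 122], [584, -133, 119], [582, -125, 120], [586, -119, 100], [581, -127, 116], [580, -120, 113], [582, -134, 105], [581, -126, 104], [574, -125, 118], [571, -126, 121], [571, -137, 122], [569, -133, 123], [567, -125, 120], [567, -137, 120], [565, -129, 122], [566, -123, 112], [563, -132, 123], [561, -125, 120], [560, -136, 123], [559, -129, 121], [558, -140, 122], [557, -132, 123], [557, -124, 114], [555, -134, 122], [554, -125, 118], [553, -136, 121], [551, -128, 122], [550, -139, 123], [548, -131, 125], [550, -126, 111], [547, -135, 122], [544, -127, 123], [545, -140, 120], [543, -133, 121], [542, -131, 116], [541, -131, 114], [538, -140, 115], [535, -145, 120], [532, -138, 123], [531, -130, 122], [531, -142, 122], [529, -134, 122], [530, -147, 116], [527, -136, 
[... 1598 characters left out ...]
109], [558, -125, 115], [546, -126, 115], [534, -133, 113], [445, -149, 112], [567, -124, 113], [554, -125, 113], [542, -132, 110], [529, -135, 110], [583, -119, 111], [562, -123, 111], [550, -128, 109], [529, -131, 110], [583, -118, 110], [534, -139, 103], [444, -133, 113], [583, -119, 107], [527, -131, 105], [438, -131, 112], [579, -123, 103], [442, -127, 112], [583, -118, 103], [439, -122, 113], [443, -119, 112], [431, -120, 112], [437, -112, 114], [445, -120, 106], [433, -114, 110], [439, -109, 110], [445, -118, 103], [432, -108, 109], [438, -97, 112], [426, -100, 112], [432, -96, 111], [438, -96, 109], [425, -100, 107], [431, -98, 106], [437, -98, 102], [425, -98, 104], [429, -99, 100]]
```

```bash
python3 - <<'E'
from h import *
C=np.array([.558,-.131]);th=np.radians(11.4);A=np.array([[np.cos(th),-np.sin(th)],[np.sin(th),np.cos(th)]])
im=cv2.imread("pics/top0.png");hsv=cv2.cvtColor(im,cv2.COLOR_BGR2HSV);print("spacer pix max",im[195:212,328:346].max(2))
g=im.max(2)
for nm,(u0,u1,v0,v1) in dict(spacer=(331,344,197,210),plug=(370,381,187,200)).items():
    m=np.zeros_like(g);m[v0:v1,u0:u1]=(g[v0:v1,u0:u1]>105);cs,_=cv2.findContours(m,0,2)
    c=max(cs,key=cv2.contourArea);(u,v),r=cv2.minEnclosingCircle(c);M=cv2.moments(c);uv=[M['m10']/M['m00'],M['m01']/M['m00']]
    P=cast("top",[uv],.026)[0,:2];print(nm,(u,v,r),uv,P,"in block",A.T@(P-C))
# dish via depth cloud
for n,ctr in [("top",(171,196)),("side",(219,305))]:
    d=np.load(f"pics/{n}0.npy");W=cloud(n,d);c=cast(n,[ctr],0.03)[0]
    near=(np.hypot(W[...,0]-c[0],W[...,1]-c[1])<.12)&(d>0)
    print(n,c,"hist z",np.histogram(W[...,2][near],bins=[-.02,-.005,0,.005,.01,.02,.03,.04,.06])[0])
    img=cv2.imread(f"pics/{n}0.png").max(2);print(img[ctr[1],ctr[0]-60:ctr[0]+60:2])
# proj check of pockets
ov=im.copy()
for y in(-.042,0,.042):
    Q=np.array([[sx*.029,y+sy*.013] for sx,sy in((-1,-1),(1,-1),(1,1),(-1,1))])@A.T+C
    cv2.polylines(ov,[np.round(proj("top",np.c_[Q,[.055]*4])*16).astype(np.int32)],True,(0,255,255),1,cv2.LINE_AA,4)
cv2.imwrite("pics/ov.png",cv2.resize(ov[160:240,300:420],None,fx=6,fy=6,interpolation=cv2.INTER_NEAREST))
E
```

```text
spacer pix max [[ 53  52  52  48  49  48  52  52  48  45  37  27  19  18  30  34  47  48]
 [ 54  57  50  47  52  52  52  52  54  44  37  27  21  15  24  30  40  52]
 [ 53  54  50  49  52  56  51  53  55  46  34  27  20  34  17  31  39  52]
 [ 54  54  52  46  49  54  55  62  62  58  51  29  29  20  24  28  38  52]
 [ 54  50  51  53  47  60  79  91 100  97  84  61  37  24  22  18  30  46]
 [ 53  53  55  48  57  83 103 115 118 116 112  97  64  33  24   9  34  42]
 [ 52  53  56  51  69  99 113 106  95 101 111 117  89  45  18  20  27  42]
 [ 54  55  57  56  70  99 103  83  61  67  95 115  99  52  29  21  26  34]
 [ 56  54  54  58  70  96 101  74  50  52  83 114 101  59  24  22  21  31]
 [ 52  57  52  54  64  95 104  88  70  74  96 116  99  60  26  31  23  29]
 [ 55  55  52  55  58  87 108 111 105 107 113 112  82  49  26  20  21  28]
 [ 54  56  53  51  51  67  87 108 114 114 110  88  59  37  20  18  24  23]
 [ 54  52  55  56  55  50  60  81  87  89  77  57  43  35  32  23  25  24]
 [ 52  54  54  56  53  52  50  49  57  56  53  48  41  33  31  26  23  18]
 [ 54  54  56  52  56  50  50  48  
[... 466 characters left out ...]
n block [ 0.00040148 -0.0457118 ]
top [0.57324333 0.26491967 0.03      ] hist z [  20 3048 4144  358  227  231  112  657]
[133 134 134 136 134 133 133 135 135 132 128  98  77  91 105  95  96  95
  96  94  97  96  97  97  96  99  95  96  96  98  95  96  96  98  97  97
  95  95  95  96  94  96  96  95  95 100 111  96  94 114 122 134 135 133
 133 134 133 136 136 136]
side [0.57622504 0.28207973 0.03      ] hist z [   0 5669 5681  484  820  862  639 1123]
[151 150 150 140 150 116 113 101 126 111 109 111 111 112 110 112 112 111
 110 109 111 110 110 111 109 111 110 113 109 111 112 112 111 112 111 110
 111 111 109 111 108 108 109 111 109 111 112 109 109 109 110 112 109 128
 127 102 133 135 136 150]
```

View pics/ov.png

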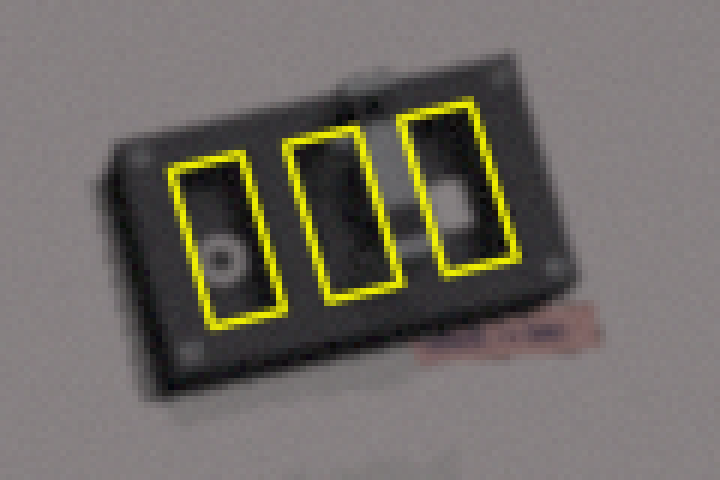

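```bash
python3 - <<'E'
from h import *
for n,ctr,lo,hi in [("top",(171,196),86,107),("side",(219,305),104,118)]:
    g=cv2.medianBlur(cv2.imread(f"pics/{n}0.png").max(2),3);m=cv2.inRange(g,lo,hi)
    m=cv2.morphologyEx(m,cv2.MORPH_OPEN,np.ones((3,3)))
    k,l,s,cc=cv2.connectedComponentsWithStats(m,connectivity=4);b=l[ctr[1],ctr[0]];v,u=np.nonzero(l==b)
    P=cast(n,np.c_[u,v],.003)[:,:2];print(n,s[b],cv2.minEnclosingCircle((P*1000).astype(np.float32)),P.mean(0))
C=np.array([.558,-.131]);th=np.radians(11.4);A=np.array([[np.cos(th),-np.sin(th)],[np.sin(th),np.cos(th)]])
S=cast("top",[[336.5,203]],.026)[0,:2];print("spacer",S,A.T@(S-C))
print(proj("side",[[*S,.026]]))
q0=telemetry.current_joints()
for yaw in (th,th+np.pi):
  for p in [(*C,.25),(*C,.09),(*S,.14),(.573,.265,.2)]:
    q=solve_ik(np.array(p),tilt(yaw));print(p,None if q is None else np.round(q,2))
E
```

```text
top [ 133  160   72   69 3694] ((584.246337890625, 277.54803466796875), 84.15857696533203) [0.58777099 0.27830862]
side [ 169  279   96   55 3991] ((590.0181884765625, 245.01739501953125), 79.44519805908203) [0.58679368 0.26014454]
spacer [ 0.54898518 -0.09234439] [-0.00119641  0.03967482]
[[269.99370377 175.99305101]]
(np.float64(0.558), np.float64(-0.131), 0.25) [ 0.66  0.42 -0.63  1.77  0.28  1.04  0.13]
(np.float64(0.558), np.float64(-0.131), 0.09) [ 0.62  0.65 -0.58  1.87  0.5   0.77 -0.04]
(np.float64(0.5489851784509028), np.float64(-0.0923443929358139), 0.14) [ 0.59  0.55 -0.62  1.89  0.42  0.83 -0.05]
(0.573, 0.265, 0.2) [ 0.22  0.78 -1.08  1.65  0.74  1.17 -0.84]
(np.float64(0.558), np.float64(-0.131), 0.25) [ 0.23  0.35 -0.07  1.8   0.03  1.   -2.79]
(np.float64(0.558), np.float64(-0.131), 0.09) [ 0.1   0.56  0.09  1.91 -0.08  0.68 -2.7 ]
(np.float64(0.5489851784509028), np.float64(-0.0923443929358139), 0.14) [ 0.11  0.46 -0.    1.92  0.    0.76 -2.84]
(0.573, 0.265, 0.2) [ 0.31  0.96 -1.33  1.64  0.96  1.33  2.16]
```

```bash
python3 - <<'E'
from h import *
print(cast("top",[[171.7,195.8],[137,195.8],[206,195.8],[171.7,163],[171.7,228]],.003))
# rim: outer edge ellipse in side: cols 410-720 ->(166.7..270), rows 62..292 -> 260.7..337
print(cast("side",[[218.3,296]],.045))
im=cv2.imread("pics/top0.png");im2=cv2.imread("pics/side0.png")
for D in [(.573,.278),(.573,.265),(.585,.278)]:
  pass
a=np.linspace(0,2*np.pi,60);D=np.array([.575,.275])
for n,i in(("top",im),("side",im2)):
  for r,z,c in((.081,.045,(0,0,255)),(.065,.003,(0,255,0))):
    cv2.polylines(i,[np.round(16*proj(n,np.c_[D[0]+r*np.cos(a),D[1]+r*np.sin(a),0*a+z])).astype(np.int32)],True,c,1,cv2.LINE_AA,4)
cv2.imwrite("pics/dov.png",np.hstack([cv2.resize(im[140:260,110:230],None,fx=3,fy=3),cv2.resize(im2[240:360,150:290],None,fx=3,fy=3)]))
E
```

```text
[[0.58084811 0.27010752 0.003     ]
 [0.58292986 0.347239   0.003     ]
 [0.57878876 0.19380624 0.003     ]
 [0.65764045 0.27198468 0.003     ]
 [0.50797155 0.26832608 0.003     ]]
[[0.57744773 0.27739147 0.045     ]]
```

View pics/dov.png

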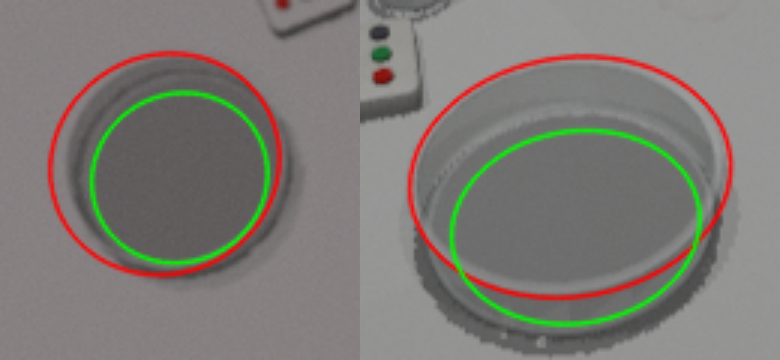

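```bash
cat >> h.py <<'E'
C=np.array([.558,-.131]);TH=np.radians(11.4);A=np.array([[np.cos(TH),-np.sin(TH)],[np.sin(TH),np.cos(TH)]])
S=np.array([.549,-.0923]);D=np.array([.573,.267]);O=tilt(TH)
def st(l=""): print(l,"t%.2f"%telemetry.current_time_s(),"p",np.round(telemetry.current_ee_pos(),4),"F",np.round(telemetry.current_contact_force(),1),"M",np.round(telemetry.current_ft_torque(),2),"op",round(float(telemetry.current_opening()),3))
def snap(tag,u=(300,430,150,250),w=(220,330,60,200)):
    o=[]
    for n,(a,b,c,d) in(("top",u),("side",w)):
        p,_=vision.get_image(n);i=np.clip(255*(p[c:d,a:b,::-1]/255.)**.7,0,255).astype(np.uint8);s=min(400/(b-a),560/(d-c));o.append(cv2.resize(i,None,fx=s,fy=s,interpolation=cv2.INTER_CUBIC))
    h=max(i.shape[0] for i in o);cv2.imwrite(f"pics/{tag}.png",np.hstack([cv2.copyMakeBorder(i,0,h-i.shape[0],0,0,0) for i in o]))
E
python3 - <<'E'
from h import *
st("start")
arm.goto(np.array([*C,.26]),O);st("above")
print(arm.move_straight(np.array([*C,.095]),speed=.12,guard=8));arm.dwell(.2);st("down")
snap("a")
E
```

```text
start t0.10 p [ 0.1781 -0.6246  0.2524] F [-0.6 -0.2 -0.1] M [-0.05  0.02 -0.  ] op 1.004
above t2.33 p [ 0.5577 -0.1326  0.2598] F [ 0.5  0.3 -0.6] M [ 0.02  0.03 -0.03] op 0.996
False
down t4.05 p [ 0.5583 -0.1311  0.0955] F [ 0.5  0.2 -0.4] M [0.01 0.   0.03] op 0.998
```

View pics/a.png

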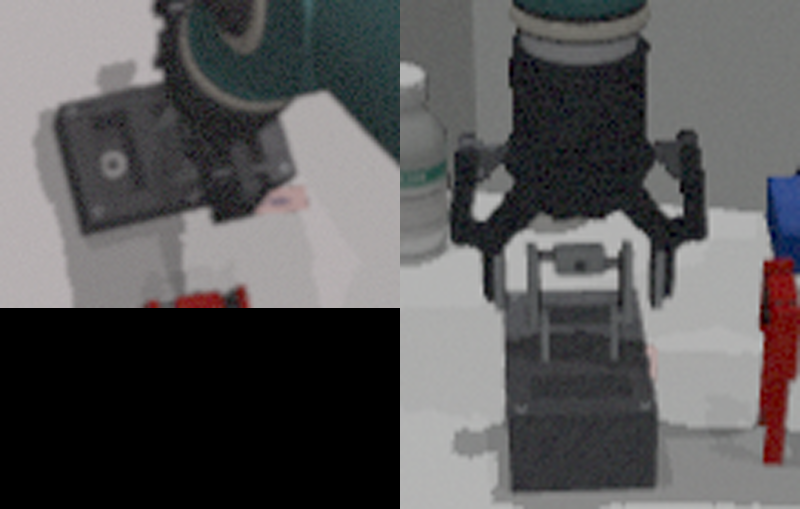

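The fingers straddle the plates almost centred: in the side crop the gaps are about 23 px and 20 px. The bar sits clear below the palm, so I'll close to the carry width.

```bash
python3 - <<'E'
from h import *
effector.grip(.75,20);st("75")
effector.grip(.635,20);arm.dwell(.2);st("grip")
snap("b",w=(220,330,90,200))
E
```

```text
75 t4.50 p [ 0.558 -0.131  0.095] F [ 0.1 -0.2 -0. ] M [0.03 0.03 0.04] op 0.749
grip t4.96 p [ 0.5589 -0.1309  0.0961] F [0.1 0.3 5.8] M [0.07 0.16 0.02] op 0.635
```

View pics/b.png

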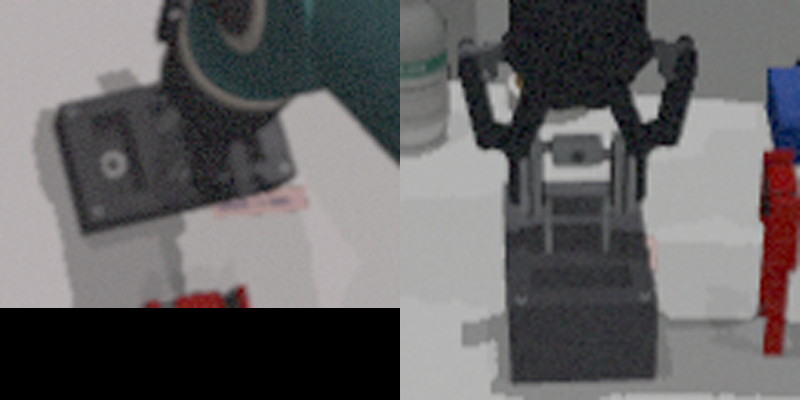

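```bash
python3 - <<'E'
from h import *
p=np.array(telemetry.current_ee_pos())
arm.move_straight(np.array([*C,.175]),speed=.1);arm.dwell(.2);st("lift")
tgt=np.array([*S,.175]);arm.move_straight(tgt,speed=.1);arm.dwell(.3);st("over")
snap("c",w=(220,330,90,200))
p,_=vision.get_image("side");cv2.imwrite("pics/c_side.png",p[:,:,::-1])
E
```

```text
lift t6.21 p [ 0.5576 -0.1309  0.1743] F [-0.  -0.1 -0.7] M [ 0.06  0.03 -0.03] op 0.638
over t7.06 p [ 0.549  -0.0929  0.1749] F [ 0.4  0.6 -1.2] M [-0.06  0.01  0.03] op 0.635
```

View pics/c.png

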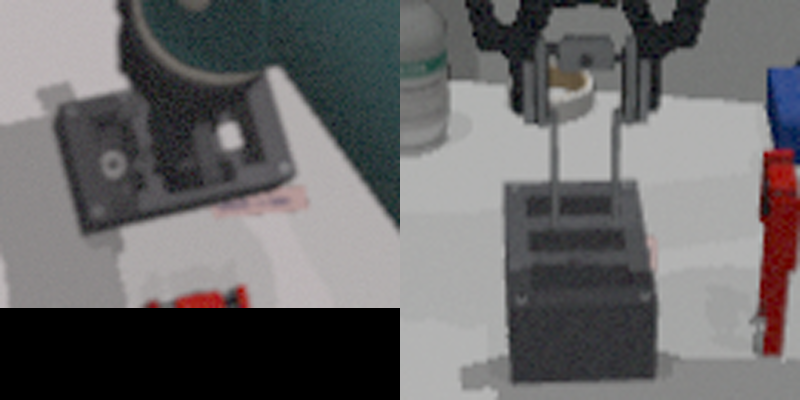

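```bash
python3 - <<'E'
from h import *
p=cast("side",[[263.2,151.9],[279.7,150.5]],.089)[:,:2];print(p,p.mean(0),A.T@(p.mean(0)-C),"S",A.T@(S-C))
im=cv2.imread("pics/c_side.png")
d=A[:,0]
E=[]
for s in(-1,1):
    for off in(.015,.019):
        for w in(-.006,.006):
            E.append([*(S+s*off*d+w*A[:,1]),.089])
print(np.round(proj("side",E),1).tolist())
z=cv2.resize(im[125:165,245:300],None,fx=12,fy=12,interpolation=cv2.INTER_NEAREST)
for u,v in proj("side",E): cv2.circle(z,(int((u-245+.5)*12),int((v-125+.5)*12)),3,(0,0,255),-1)
cv2.imwrite("pics/c2.png",z)
E
```

```text
[[ 0.56267131 -0.08571481]
 [ 0.52934669 -0.09669737]] [ 0.546009   -0.09120609] [-0.00388887  0.04137894] S [-0.0011731   0.03971541]
[[277.1, 149.2], [277.5, 152.1], [279.0, 149.2], [279.4, 152.1], [262.8, 149.5], [263.1, 152.5], [260.9, 149.6], [261.2, 152.5]]
```

View pics/c2.png

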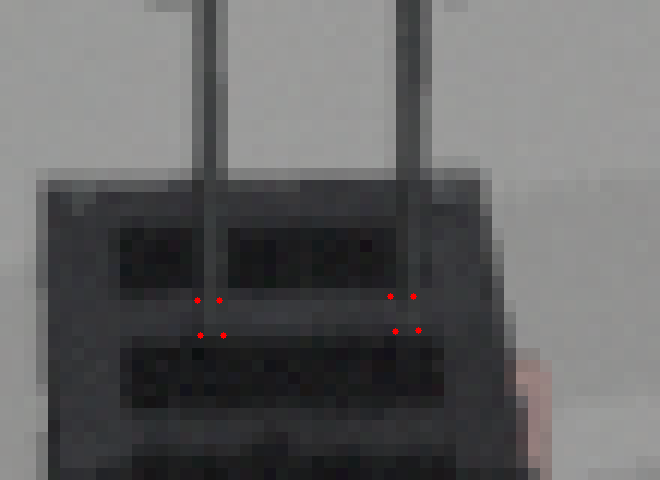

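The tongs hang upright and the leg tips lie within about 1 mm of the projected marks. I'll lower them into the spacer's pocket and squeeze.

```bash
python3 - <<'E'
from h import *
print(arm.move_straight(np.array([*S,.101]),speed=.07,guard=5));arm.dwell(.2);st("in")
snap("d",u=(300,430,150,250),w=(220,330,90,200))
effector.grip(.40,20);arm.dwell(.3);st("shut")
snap("e",w=(220,330,90,200))
E
```

```text
False
in t8.62 p [ 0.5492 -0.0924  0.1014] F [ 0.3 -1.2 -0.6] M [ 0.01  0.06 -0.01] op 0.638
shut t9.28 p [ 0.5491 -0.0923  0.1012] F [-2.   0.6  3.2] M [-0.02  0.2   0.01] op 0.472
```

View pics/e.png

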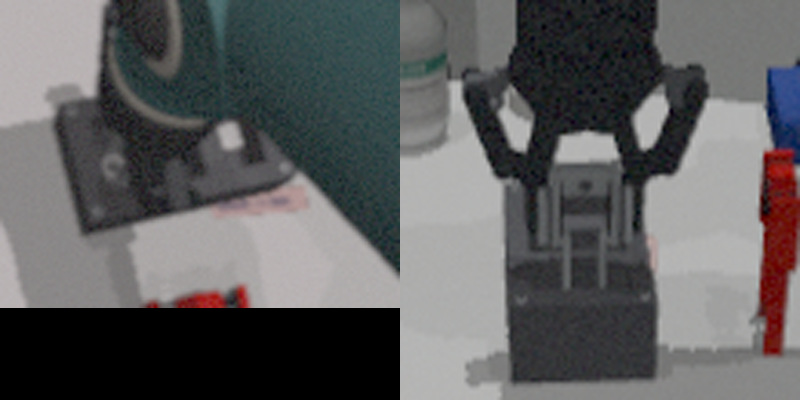

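```bash
python3 - <<'E'
from h import *
arm.move_straight(np.array([*S,.185]),speed=.07);arm.dwell(.3);st("lifted")
snap("f",w=(220,330,90,200))
E
```

```text
lifted t11.03 p [ 0.5489 -0.0922  0.1848] F [-0.4  0.4 -1.4] M [ 0.02 -0.06 -0.03] op 0.469
```

View pics/f.png

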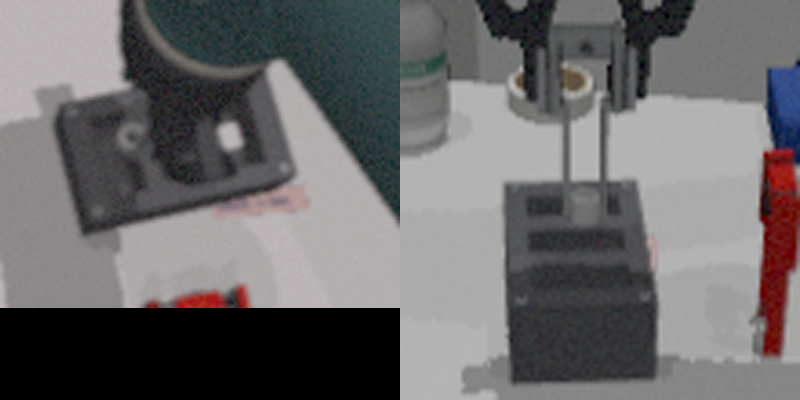

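```bash
python3 - <<'E'
from h import *
for z in(.105,.11,.115):
    p=cast("top",[[342.2,194.5]],z)[0,:2];print(z,A.T@(p-S))
for z in(.10,.104):
    p=cast("side",[[270.9,147]],z)[0,:2];print(z,A.T@(p-S))
p,_=vision.get_image("side");cv2.imwrite("pics/g.png",cv2.resize(p[100:170,240:300,::-1],None,fx=8,fy=8,interpolation=cv2.INTER_CUBIC))
p,_=vision.get_image("top");cv2.imwrite("pics/g2.png",cv2.resize(p[170:230,315:375,::-1],None,fx=9,fy=9,interpolation=cv2.INTER_CUBIC))
E
```

```text
0.105 [-0.0016622   0.00076837]
0.11 [-0.0027543   0.00189184]
0.115 [-0.0038464   0.00301532]
0.1 [-0.00134094  0.00327732]
0.104 [-0.00088126  0.01023212]
```

View pics/g.png

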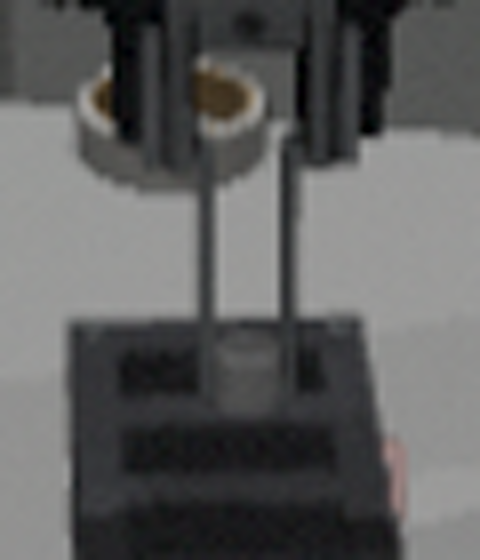

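View pics/g2.png

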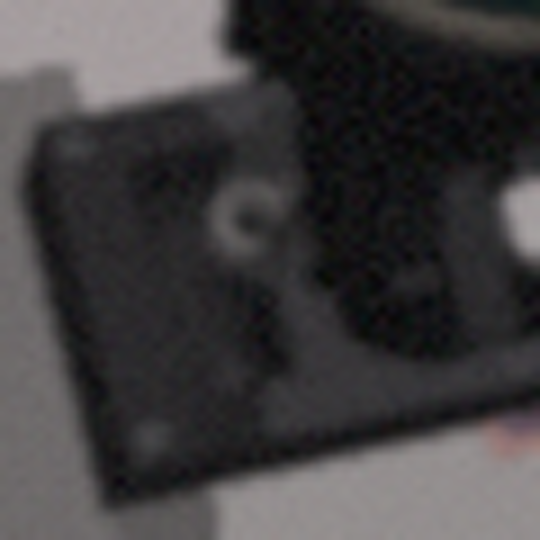

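The spacer is up and held between the legs, about 2 mm off their middle. Next I'll carry it to the dish.

```bash
python3 - <<'E'
from h import *
arm.move_straight(np.array([*S,.20]),speed=.08)
arm.move_straight(np.array([*D,.20]),speed=.12);arm.dwell(.3);st("over dish")
snap("i",u=(90,260,120,270),w=(130,310,150,380))
E
```

```text
over dish t15.02 p [0.573  0.2669 0.2   ] F [ 0.2 -0.5 -0.9] M [-0.01  0.01  0.04] op 0.472
```

View pics/i.png

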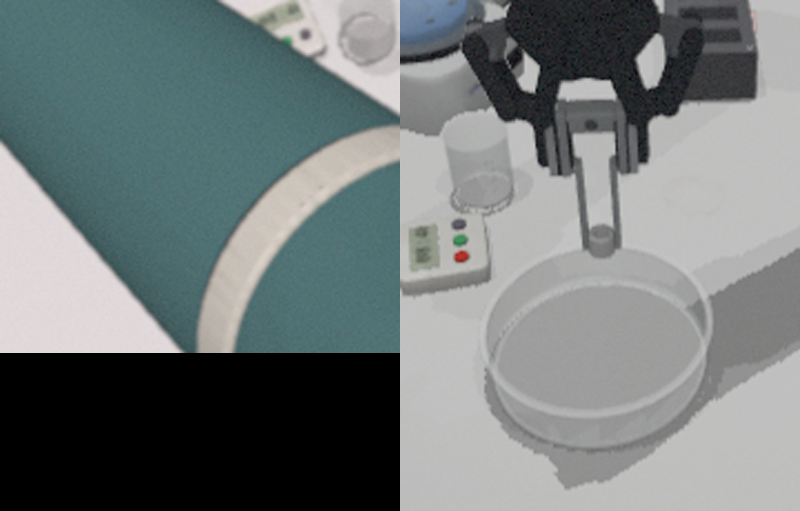

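```bash
python3 - <<'E'
from h import *
u=proj("side",[[*D,.011]])[0];s=400/180;print("landing crop",(u-[130,150])*s+[400,0])
arm.move_straight(np.array([*D,.105]),speed=.08);st("low")
print(arm.move_straight(np.array([*D,.0925]),speed=.03,guard=3));arm.dwell(.3);st("floor")
snap("j",u=(90,260,120,270),w=(130,310,150,380))
E
```

```text
landing crop [608.56553335 346.58026611]
low t16.45 p [0.5734 0.2673 0.1057] F [ 0.5 -0.4 -2. ] M [ 0.01 -0.06 -0.03] op 0.469
True
floor t17.15 p [0.5731 0.2669 0.0938] F [ 1.5 -0.1  3. ] M [ 0.17 -0.37 -0.06] op 0.47
```

View pics/j.png

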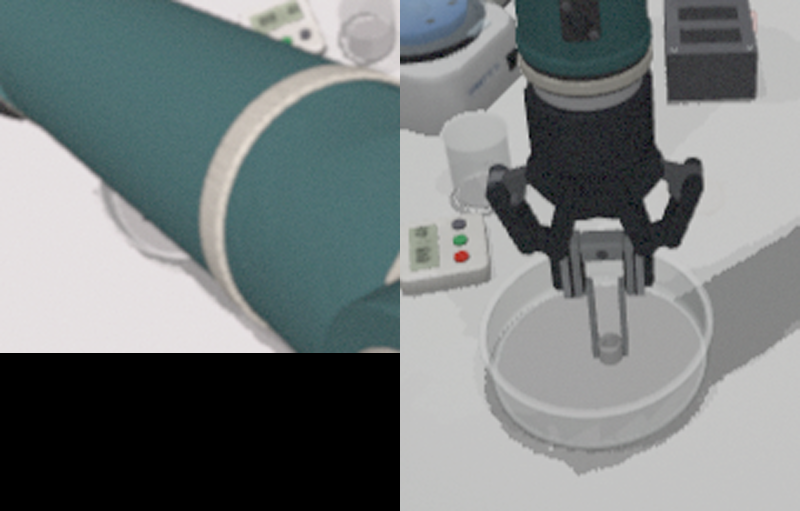

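Contact came at the predicted height, with the spacer on the floor near the dish centre (side crop 610,347). I'll open to the carry width and withdraw.

```bash
python3 - <<'E'
from h import *
effector.grip(.635,20);arm.dwell(.3);st("open")
snap("k",u=(90,260,120,270),w=(180,260,250,330))
arm.move_straight(np.array([*D,.12]),speed=.05);st("up")
arm.move_straight(np.array([*D,.20]),speed=.12);st("up")
snap("l",u=(90,260,120,270),w=(130,310,150,380))
E
```

```text
open t17.84 p [0.5725 0.2665 0.0933] F [-0.1  0.7 -1.2] M [0.05 0.01 0.01] op 0.635
up t18.62 p [0.573  0.2669 0.1201] F [ 0.7  0.3 -1.2] M [-0.05  0.01 -0.  ] op 0.633
up t19.44 p [0.5726 0.2666 0.1992] F [-0.6 -0.5 -0.7] M [-0.03  0.02  0.03] op 0.633
```

View pics/l.png

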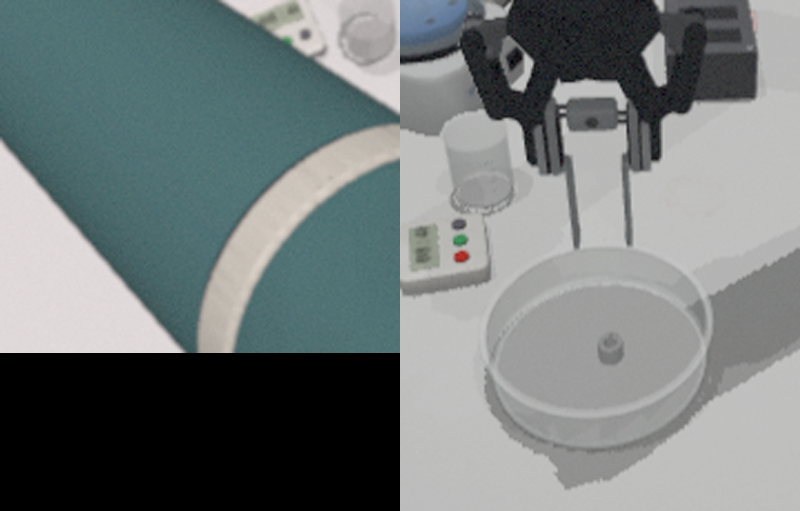

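```bash
python3 - <<'E'
from h import *
arm.move_straight(np.array([*C,.20]),speed=.13);arm.dwell(.2);st("over")
snap("m",w=(220,330,60,200))
print(arm.move_straight(np.array([*C,.162]),speed=.08));
print(arm.move_straight(np.array([*C,.103]),speed=.06,guard=5));st("mid")
print(arm.move_straight(np.array([*C,.0915]),speed=.03,guard=3));arm.dwell(.2);st("floor")
snap("n",w=(220,330,60,200))
E
```

```text
over t22.96 p [ 0.558  -0.1309  0.2   ] F [ 1.  -0.2 -0.5] M [-0.01 -0.04  0.03] op 0.635
False
False
mid t24.82 p [ 0.5583 -0.131   0.1034] F [ 0.8  0.2 -1.4] M [ 0.01 -0.   -0.06] op 0.639
True
floor t25.35 p [ 0.5578 -0.1311  0.0948] F [ 0.8 -0.3 -0.5] M [-0.01 -0.11  0.01] op 0.638
```

View pics/n.png

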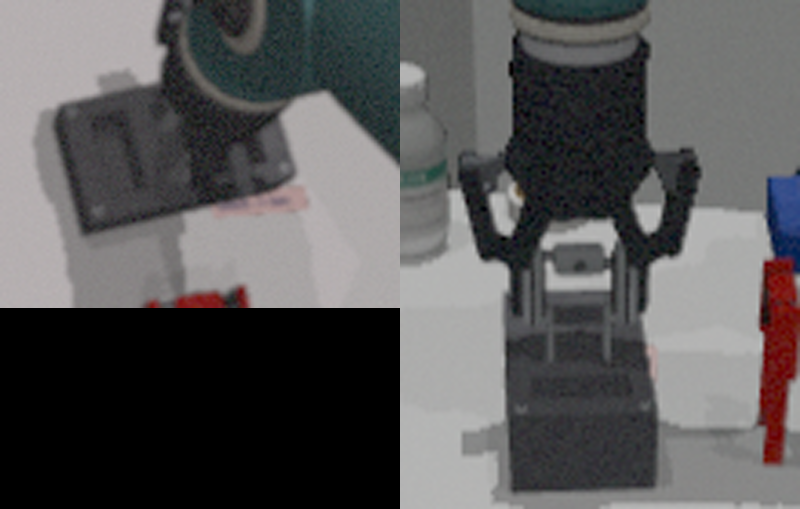

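```bash
python3 - <<'E'
from h import *
for o in(.69,.76,.85,1.0): effector.grip(o,20);arm.dwell(.15);st(o)
snap("o",w=(220,330,60,200))
arm.move_straight(np.array([*C,.15]),speed=.06);st("up")
snap("p",w=(220,330,60,200))
E
```

```text
0.69 t25.82 p [ 0.5577 -0.1311  0.0948] F [ 0.2  0.1 -1. ] M [-0.01 -0.01  0.01] op 0.692
0.76 t26.21 p [ 0.558  -0.1311  0.095 ] F [-1.  -0.2  0.5] M [-0.04 -0.04  0.01] op 0.759
0.85 t26.61 p [ 0.5579 -0.1311  0.0949] F [ 0.1 -0.4 -0.4] M [0.05 0.01 0.02] op 0.853
1.0 t27.05 p [ 0.5579 -0.1311  0.0949] F [ 0.3  0.1 -1.2] M [0.03 0.03 0.  ] op 0.997
up t28.22 p [ 0.5577 -0.131   0.1496] F [-0.4 -0.5 -1. ] M [-0.   -0.06 -0.01] op 0.997
```

View pics/p.png

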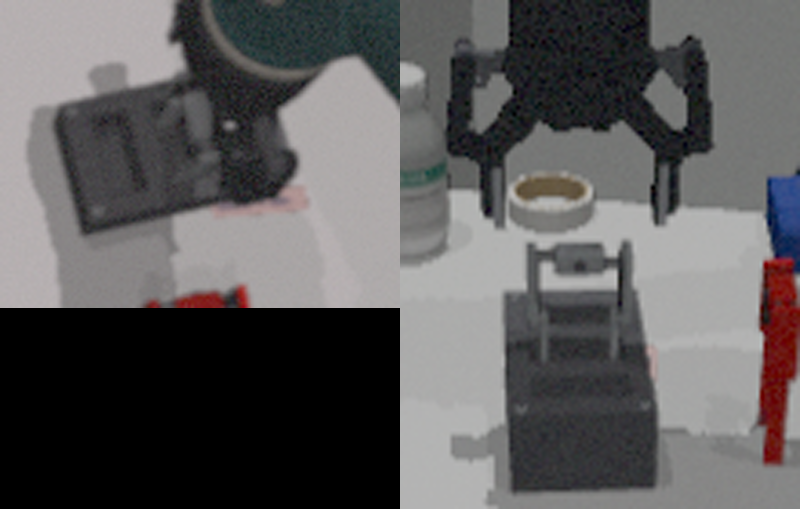

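The tongs stand upright, at the same pixels as at the start. I'll move the arm clear and do a final check against the first pictures.

```bash
python3 - <<'E'
from h import *
arm.move_straight(np.array([*C,.27]),speed=.12)
arm.goto(np.array([.42,-.35,.30]),O);arm.dwell(.5);st("clear")
for n in("top","side"):
    p,d=vision.get_image(n);cv2.imwrite(f"pics/{n}F.png",p[:,:,::-1])
    W=cloud(n,d);m=(W[...,2]>.10)&(W[...,2]<.14)&(np.hypot(W[...,0]-C[0],W[...,1]-C[1])<.06)
    d0=np.load(f"pics/{n}0.npy");W0=cloud(n,d0);m0=(W0[...,2]>.10)&(W0[...,2]<.14)&(np.hypot(W0[...,0]-C[0],W0[...,1]-C[1])<.06)
    print(n,"tongs top before/after",W0[m0].mean(0),W[m].mean(0),m0.sum(),m.sum())
a=cv2.imread("pics/topF.png");b=cv2.imread("pics/sideF.png")
r=lambda i,f:cv2.resize(i,None,fx=f,fy=f,interpolation=cv2.INTER_CUBIC)
cv2.imwrite("pics/F.png",np.vstack([np.hstack([r(a[150:250,300:430],2.8),r(b[100:200,200:330],2.8)]),np.hstack([r(a[150:250,110:240],2.8),r(b[255:355,160:290],2.8)])]))
E
```

```text
clear t30.98 p [ 0.4202 -0.3498  0.3   ] F [ 0.4 -0.2  1. ] M [ 0.03 -0.04 -0.02] op 1.001
top tongs top before/after [ 0.55666739 -0.1318938   0.1185147 ] [ 0.55680366 -0.13202983  0.1186556 ] 296 294
side tongs top before/after [ 0.55679294 -0.12921679  0.11580668] [ 0.55589628 -0.12911858  0.11600764] 252 243
```

View pics/F.png

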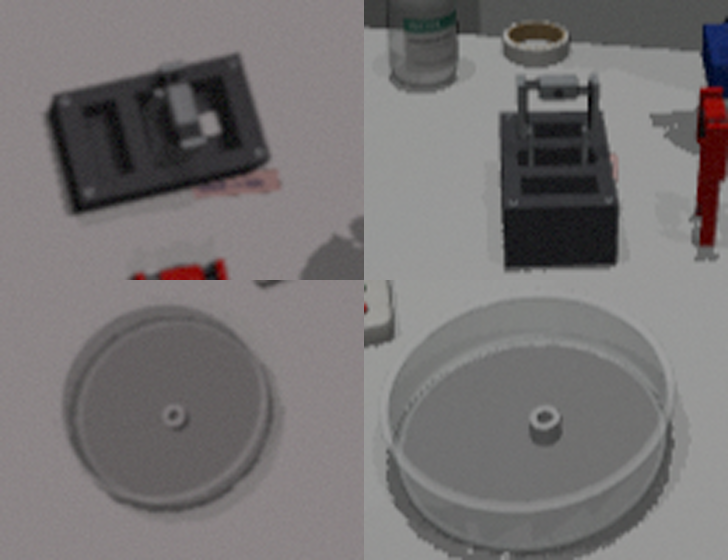

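The final pictures show the spacer standing near the middle of the dish and the tongs back in the middle pocket within about 1 mm. The plug is where it was, and the arm is clear. I'll hand in.

```bash
python3 -c "
from h import *
arm.job_done();print('done')"
```

```text
the job is handed in; nothing more can be done
done
```

The job is done and handed in at about 31 s, with no verdict reported back. I took the steel tongs from the middle pocket, squeezed them on the spacer at 20 N and lifted it out. I then lowered it onto the dish floor (contact at the predicted height), let go there, and stood the tongs back in their pocket.

**Last checks:**
- **Spacer:** it stands near the middle of the dish in both views.
- **Tongs:** they are upright, and the depth readings put their top within about 1 mm of where it started.
- **Plug:** it looks unmoved by eye; I did not measure it again.
- **Arm:** it is clear of everything, and the contact forces I read stayed under about 6 N.

**What disagreed:**
- **Grip width:** the tongs shut to about 40 mm on the spacer instead of the stated 42 mm, assuming the opening reading is linear. The pictures showed it securely held, about 2 mm off the legs' middle.
- **Dish position:** my estimates of the dish centre from the two cameras differed by 10–20 mm. The spacer still landed near the middle.

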